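# Seat a framed lens in its three-groove mount

### The arm

A 7-joint arm with a two-finger parallel gripper is mounted at the origin on the work surface. World frame = base frame: x ahead of the robot, y to its left, z up, the work surface at z = 0. Lengths are in m, angles in rad, forces in N, time in s.
With the tool pointing down it reaches from about 0.4 to 0.9 m from the base axis. Payload 5.5 kg.
Tool frame: the origin (TCP) lies between the finger pads; the fingertips stand 19 mm ahead of it and the grasp point (between the pads) is the TCP; y points along the fingers, z is the direction in which the jaws open and shut, and the axes are right-handed (so a half turn about y gives the same grasp; the last joint's range is limited). The gripper opens to 85 mm and grips with 20 to 120 N. Pads are 22 mm wide; open, the fingers measure 114 mm over their backs; the gripper's body (76 mm by 85 mm) begins 54 mm behind the grasp point. The pads swing forward as they close: fully open they stand 13 mm farther back than shut.
Start: joints at [-0.839, 0.501, -0.427, 1.55, 0.221, 1.138, -0.21], TCP at [0.294, 0.58, 0.25] pointing down, gripper open.
Joint ranges: [-2.88, 2.88], [-0.31, 2.03], [-1.54, 1.56], [0.2, 2.42], [-1.41, 4.55], [0.19, 2.02], [-2.57, 2.57]. Speed limits (rad/s): [2.57, 2.57, 3.14, 3.14, 3.14, 3.14, 3.14].

### API

Orientations are given as a 3x3 rotation matrix whose columns are the frame's x, y, z axes.
In Python, from station import arm, imaging, ticket gives the robot as it stands. The module is installed in compiled form; this text tells all that it offers.
- The arm moves only by the tool step_arm, never from a script. Its argument "plan" is a list of rows, each an object of numbers: "hand": the closure in counts, from 0 (fully open) to 255 (shut); "x", "y", "z": the shift along the tool's x, y, z in m; "twist": the turn about the tool's y in degrees. A call has 1 to 12 rows; each row is the pose to reach, as a shift and turn from the pose commanded when the call began, along the tool's axes at that moment; what a row does not reach only later rows make up. A row lasts 1/10 s, in which the tool goes at most 50 mm and 8.59 degrees, less where a joint would pass 70% of its speed; a pose out of reach is approached as far as the arm can. A call with a gripper value outside its range is refused whole. The fingers move at their own pace and stop on an object; the grip force is fixed at half the most. Time passes only in rows, so rows that repeat a pose let the fingers close. It gives the time, the measured TCP pose, the force and the opening at its end, in the units of the state.
- arm.get_state(): the state, without advancing time (a new reading comes with each control period).
- imaging.get_image(name): name is "scene" or "top" or "wrist"; returns (picture, depth): 384x512x3 uint8, red, green, blue; 384x512 float32, m along the optical axis (not along the pixel's ray), 0 where there is no reading.
- imaging.camera_params(name): a dict with "intrinsics" (3x3 intrinsics, pixels), "R" (3x3) and "t" (3): a world point X has camera coordinates R X + t; the wrist camera has in their place "mount" (4x4, takes a point from camera to tool coordinates, whose origin is the TCP and whose axes are the tool frame's). Camera axes: x right, y down, z forward; pixel columns grow to the right and rows downward; lengths in m; the calibration is good to about 2 mm. The wrist camera is an equidistant fisheye: a pixel r from the principal point sees the ray r / f radians off the axis. A picture is of the moment at which its call begins: read the wrist's pose just before it. camera_params takes no time and is no camera call.
- ticket.job_done(): hands the job in, once; it reports no verdict.
The state is a dict: "time": time; "joints": joint angles; "qd": joint speeds; "joint_torque": joint torques, N m; "ee_pos": TCP position; "eef_rot": TCP orientation; "force": force on the tool from outside, world axes, zero at the start; "torque": the same for the moment, N m; "opening": finger opening in m.
Only numpy, scipy, OpenCV 4.12 (cv2) and the standard library are available. Lean on these libraries where they do the work, as an engineer would, in place of code of your own. Each camera call takes 0.05 s, during which the arm holds its last target.

### The job

Check the optics kit before it goes back in its case: lift the framed lens off the bench and stand it with its three ball feet on the grooved ring of the mount, the lens facing roughly along the base's tongue. Turn it gently under a light push until all three feet drop into their grooves, then let go and leave it fully home and level, unable to rock. Never bear hard on the mount, keep the lens upright, and leave the other things on the bench alone.

Things in the scene. Friction and masses are not known exactly. Their poses are not given: they have to be found in the camera images.
- lens: Loose lens unit, 0.25 kg, 112 mm tall, standing on the bench. Origin: on its axis, in the plane of its feet's undersides; z up. Round aluminium plate, 88 mm wide, z = 14 to 22 mm; on it an upright black frame, 16 mm thick along x (the optical axis), 56 mm wide along y, up to z = 84 mm, holding a 45 mm glass lens; on top a grip tab.
- lens_tab (a point): Middle of the lens unit's grip tab, 98 mm above lens's origin. The tab is 16 mm thick along x, 40 mm wide along y, 28 mm high (z = 84 to 112 mm): pinch it across its thickness. Axes as lens.
- lens_foot (a point): Underside of the ball foot under the lens unit's +x side, 36 mm from its axis. The three feet are steel balls 10 mm in diameter, 120 degrees apart round the axis, centres 5 mm above the origin plane. Axes as lens.
- mount: Mount fixed to the bench, 56 mm high. Origin: centre of its underside, on the bench; z up. Round aluminium base, 120 mm wide, 12 mm high, with a tongue 30 mm wide sticking out along +x to 85 mm from the centre. On a sprung post it carries, concentric, the grooved ring (see ring_centre). The lens seated: its origin on the mount's axis, 51.5 mm above this origin.
- ring_centre (a point): Centre of the ring's flat top, 56 mm above mount's origin, axes as mount. Ring radius 28 to 44 mm, with three radial V grooves 120 degrees apart, 11 mm wide at the top, walls 60 degrees steep: the feet drop 4.5 mm in. The ring is clamped at an unmeasured turn: one groove lies 0 to 45 degrees to either side of +x. Seated, the lens's x axis lies along a groove.
- ring_edge (a point): Point on the mount's frame at the ring's outer edge, 44 mm from the axis towards +x, 56 mm up (it does not turn with the grooves). The ring is sprung: it gives straight down up to 4 mm, from about 4 N of push (lens weight included) to about 16 N at its stop, and returns to 56 mm when relieved, also under the seated lens. More than 35 N overloads it.
- tape: Bystander: roll of tape lying flat, 90 mm wide, 24 mm high. Origin at the centre of its underside.
- carton: Bystander: cardboard carton 60 x 90 x 45 mm. Origin at the centre of its underside.
- jar: Bystander: small brown jar, 40 mm wide, 50 mm high. Origin at the centre of its underside.
- driver: Bystander: screwdriver lying flat. Origin at the centre of its underside.
- cloth_box: Bystander: flat white box 80 x 55 x 30 mm. Origin at the centre of its underside.
- shoe: Bystander: small upright mirror on a flat rectangular shoe 70 x 50 mm, 57 mm high; it has no ball feet. Origin at the centre of its underside.
- marker: Bystander: black marker pen lying flat, 120 mm long. Origin at the centre of its underside.
Not all that is in view belongs to the job. Leave any blue or brown look-alike of the lens alone. What is shaped like the mount but turquoise is not meant.

How it is judged:
By the outcome, as a careful person would: the job done as asked, in the order asked, and still so for the second after the job is handed in, with the robot touching nothing.
It also fails if it takes over 67 s, if anything falls off the work surface, if the arm or the gripper's body presses on something with over 40 N, if the wrist force passes 120 N, or if a joint passes its speed limit or range.

## Working session

There is one attempt and no reset: what is moved stays moved. The work goes in short steps, Python scripts to look and compute and a tool call to move; the robot and the scene stay as the last step left them, time stands still between calls to the robot, and variables do not carry over. Pictures are saved under pics/ and viewed, and the job is handed in when it is done.

Besides the shell and the picture viewer there is one more tool, called after "Call:" as name(argument=value, ...), one argument or row to a line, values as JSON. step_arm: Moves the arm, as the interface text tells. Its arguments: {"type":"object","properties":{"plan":{"type":"array"}},"required":["plan"]}

```bash
mkdir -p pics; cat > h.py <<'E'
import numpy as np, cv2
from station import arm, imaging, ticket
def snap(n,fn):
    s=arm.get_state(); p,d=imaging.get_image(n)
    np.savez('pics/'+fn+'.npz',p=p,d=d,pos=s['ee_pos'],rot=s['eef_rot'])
    cv2.imwrite('pics/'+fn+'.png',cv2.resize(p[:,:,::-1],(800,600),interpolation=cv2.INTER_CUBIC)); return p,d,s
def ray(n,u,v):
    c=imaging.camera_params(n);R=np.array(c['R']);t=np.array(c['t']);K=np.array(c['intrinsics'])
    o=-R.T@t; d=R.T@np.linalg.solve(K,[u,v,1]); return o,d
def plane(n,u,v,z):
    o,d=ray(n,u,v); return o+d*(z-o[2])/d[2]
def dep(n,u,v,d):
    o,r=ray(n,u,v); return o+r*d[int(v),int(u)]
def proj(n,X):
    c=imaging.camera_params(n);x=np.array(c['R'])@X+np.array(c['t']);k=np.array(c['intrinsics'])@x;return k[:2]/k[2]
E
python3 - <<'E'
from h import *
for n in("scene","top"): snap(n,n+"0")
p,d,s=snap("wrist","wrist0")
print({k:np.round(v,3) for k,v in s.items()})
for n in("scene","top","wrist"): print(n,imaging.camera_params(n))
E
```

```text
{'time': np.float64(0.1), 'joints': array([-0.839,  0.502, -0.427,  1.551,  0.221,  1.138, -0.21 ]), 'qd': array([ 0.001, -0.002, -0.001, -0.002,  0.002, -0.   , -0.001]), 'joint_torque': array([-1.2000e-02, -5.7081e+01, -5.8400e+00, -2.8175e+01,  1.0000e-02,
        6.0000e-03, -0.0000e+00]), 'ee_pos': array([0.293, 0.579, 0.249]), 'eef_rot': array([[ 0.892, -0.001,  0.452],
       [-0.452, -0.002,  0.892],
       [-0.   , -1.   , -0.002]]), 'force': array([-0.467,  0.319,  1.218]), 'torque': array([-0.059,  0.03 , -0.006]), 'opening': np.float64(0.085)}
scene {'intrinsics': array([[351.17940351,   0.        , 259.08465422],
       [  0.        , 351.17940351, 193.18854491],
       [  0.        ,   0.        ,   1.        ]]), 'R': array([[-0.83841738,  0.54463965,  0.02058996],
       [ 0.36111545,  0.58340295, -0.72748651],
       [-0.40823024, -0.60250198, -0.68581297]]), 't': array([ 0.45295729, -0.11494954,  1.26297772])}
top {'intrinsics': array([[445.97766852,   0.        , 249.60231548],
       [  0.        , 445.97766852, 187.73295981],
       [  0.        ,   0.        ,   1.        ]]), 'R': array([[ 9.43167588e-02, -9.95542117e-01,  4.93166561e-04],
       [-9.72254163e-01, -9.22169765e-02, -2.14983423e-01],
       [ 2.14070530e-01,  1.97970564e-02, -9.76617573e-01]]), 't': array([-0.04304004,  0.55138532,  1.15823076])}
wrist {'intrinsics': array([[297.31863964,   0.        , 253.43373751],
       [  0.        , 297.31863964, 190.29751603],
       [  0.        ,   0.        ,   1.        ]]), 'mount': array([[ 3.62796721e-04,  9.63653702e-01,  2.67154283e-01,
        -6.74513299e-02],
       [ 1.10565977e-04, -2.67154338e-01,  9.63653749e-01,
        -1.23471769e-01],
       [ 9.99999928e-01, -3.20072246e-04, -2.03470031e-04,
         5.89047055e-04],
       [ 0.00000000e+00,  0.00000000e+00,  0.00000000e+00,
         1.00000000e+00]])}
```

View pics/scene0.png

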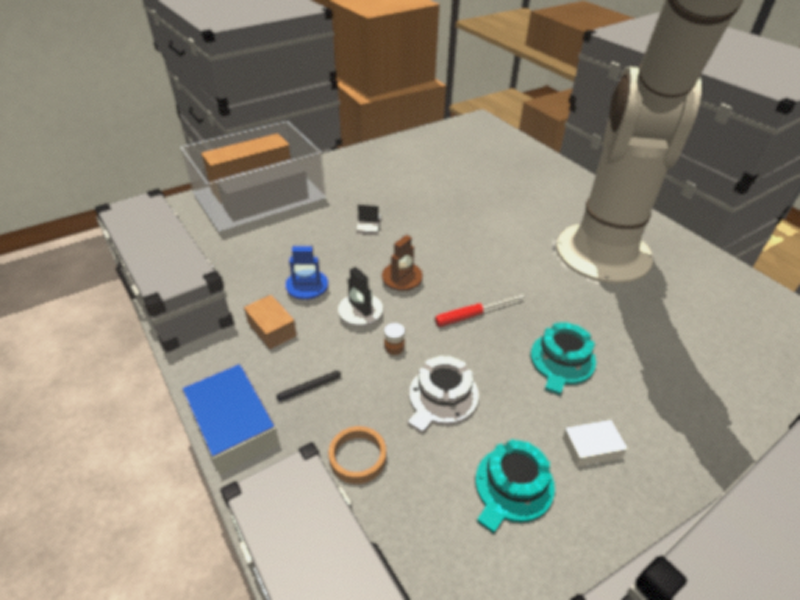

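View pics/top0.png

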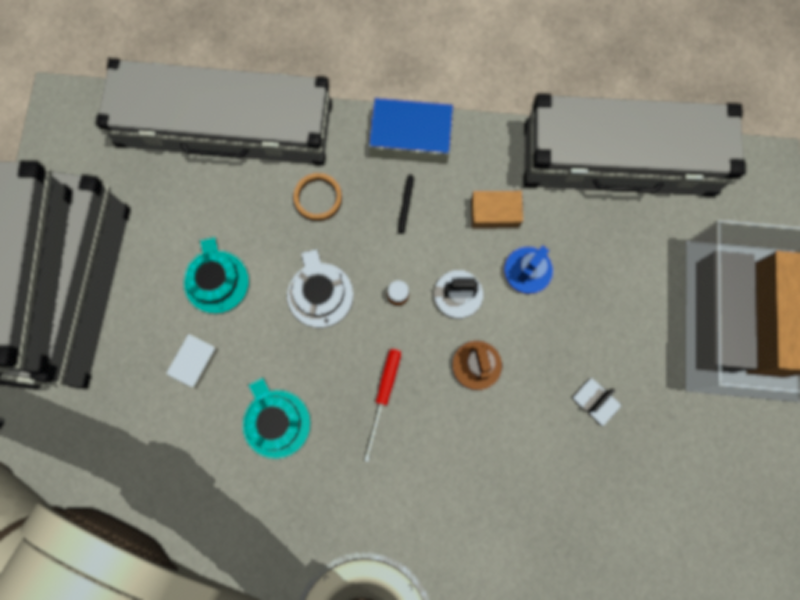

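View pics/wrist0.png

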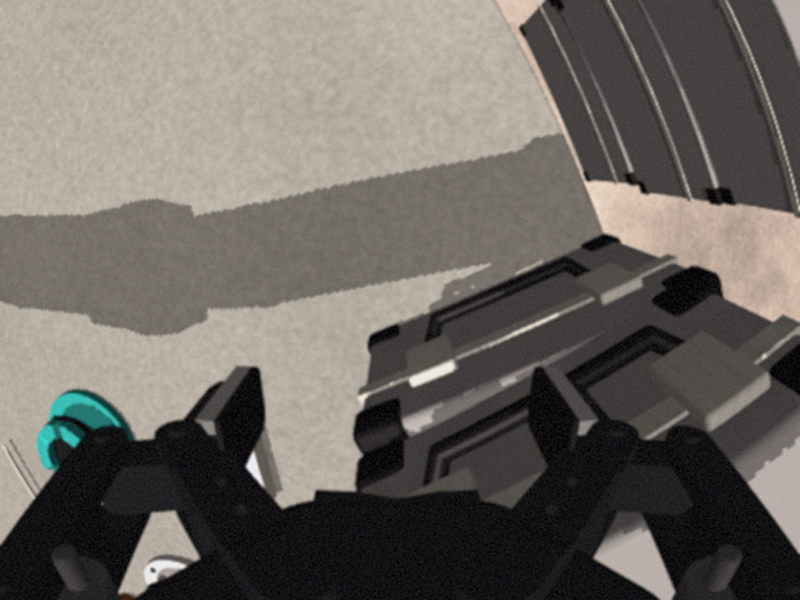

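The scene0/top0 pictures show these candidates, in 800x600 pixels.

| Candidate | scene0 | top0 | Choice |
|---|---|---|---|
| Aluminium plate, black frame | (360,300) | (460,293) | the lens |
| Blue look-alike | (305,270) | (528,268) | no |
| Brown look-alike | (402,262) | (477,364) | no |
| Mirror on shoe | (368,218) | (597,402) | no |
| White/aluminium mount | (445,385) | (320,292) | the mount |
| Turquoise mounts | (565,350), (515,480) | (276,423), (216,280) | no |

I'll check this choice in close crops.

```bash
python3 - <<'E'
from h import *
a=np.load('pics/top0.npz')['p'];b=np.load('pics/scene0.npz')['p']
def c(p,x,y,w=30): return cv2.resize(p[y-w:y+w,x-w:x+w,::-1],(390,290 if 0 else 390),interpolation=cv2.INTER_CUBIC)
s=.64
im=np.hstack([c(a,int(460*s),int(293*s)),c(a,int(320*s),int(285*s))]);
im2=np.hstack([c(b,int(360*s),int(300*s)),c(b,int(445*s),int(390*s))])
cv2.imwrite('pics/crop0.png',cv2.resize(np.vstack([im,im2]),(600,600)))
E
```

```text
(no output)
```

View pics/crop0.png

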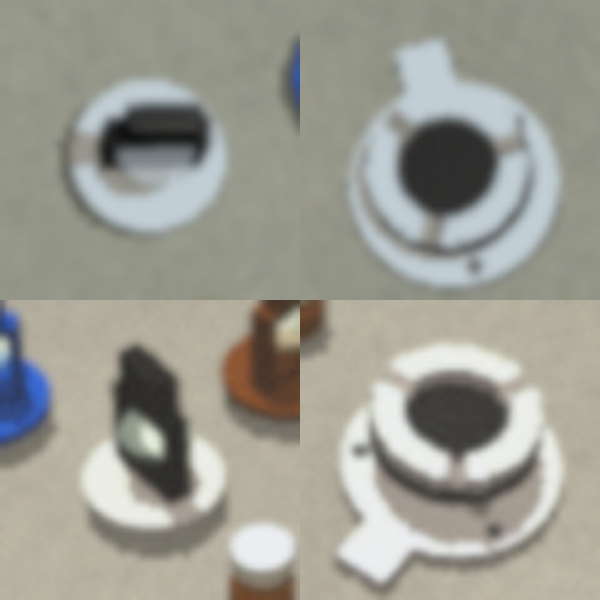

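The crops confirm both choices: the lens has an aluminium plate and black frame, and the mount is bare aluminium with a black bore, three grooves and a tongue. Next I'll measure them.

```bash
cat > m.py <<'E'
from h import *
A={n:np.load(f'pics/{n}0.npz') for n in('top','scene')}
def comp(n,mask,box):
    x0,y0,x1,y1=[int(q*.64) for q in box]; m=np.zeros(mask.shape,np.uint8); m[y0:y1,x0:x1]=mask[y0:y1,x0:x1]
    k,l,st,c=cv2.connectedComponentsWithStats(m); i=1+np.argmax(st[1:,4]); return (l==i).astype(np.uint8),st[i],c[i]
for n,bl,bm in(('top',(420,255,500,335),(270,240,365,340)),('scene',(325,250,390,335),(400,345,490,440))):
    p=A[n]['p'].astype(int);d=A[n]['d']; g=p.sum(2)
    o,_=ray(n,0,0);print(n,'cam',o.round(3))
    for nm,b in(('lens',bl),('mount',bm)):
        m,st,c=comp(n,(g<180),b); print(nm,'dark',st,c.round(1),'depthpt',dep(n,c[0],c[1],d).round(3))
        if nm=='lens':
            ys,xs=np.nonzero(m); P=np.array([dep(n,x,y,d) for x,y in zip(xs,ys)]); 
            T=P[P[:,2]>.1]; print('z max',np.sort(P[:,2])[-5:].round(3), 'tab top mean',T.mean(0).round(4),len(T))
            w=T[:,:2]-T[:,:2].mean(0);U,S,V=np.linalg.svd(w);print('tab dir',V[0].round(3),np.ptp(w@V[0]),np.ptp(w@V[1]))
            F=P[(P[:,2]>.03)]; w=F[:,:2]-F[:,:2].mean(0);U,S,V=np.linalg.svd(w);print('frame',F.mean(0).round(4),V[0].round(3),np.ptp(w@V[0]))
        # point cloud of region
        x0,y0,x1,y1=[int(q*.64) for q in b]
        Q=np.array([np.r_[dep(n,x,y,d),g[y,x]] for x in range(x0,x1) for y in range(y0,y1) if d[y,x]>0])
        if nm=='mount':
            r=Q[(Q[:,2]>.052)&(Q[:,2]<.06)]; print('ring n',len(r),'minmax',r[:,:2].min(0),r[:,:2].max(0)); (cx,cy),rad=cv2.minEnclosingCircle(r[:,:2].astype(np.float32)); print('circ',cx,cy,rad,'z',np.median(r[:,2]))
            r=Q[(Q[:,2]>.008)&(Q[:,2]<.016)&(Q[:,3]>350)];
            w=r[:,:2]-[cx,cy]; rr=np.hypot(*w.T); t=w[rr>.066]; print('tongue',len(t),np.degrees(np.arctan2(t[:,1].mean(),t[:,0].mean())),rr.max())
        else:
            r=Q[(Q[:,2]>.018)&(Q[:,2]<.026)]; print('plate',len(r),cv2.minEnclosingCircle(r[:,:2].astype(np.float32)),np.median(r[:,2]))
E
python3 m.py
```

```text
top cam [ 0.292 -0.015  1.25 ]
lens dark [284 180  21  10 119] [294.2 183.2] depthpt [ 0.565 -0.107  0.112]
z max [0.115 0.116 0.116 0.116 0.117] tab top mean [ 0.5695 -0.1118  0.1115] 61
tab dir [ 0.101 -0.995] 0.039921440114685805 0.009270461116235924
frame [ 0.5682 -0.1081  0.0981] [ 0.089 -0.996] 0.05150907013439408
plate 409 ((0.5737821459770203, -0.11135242134332657), 0.04441032186150551) 0.022158550347356476
mount dark [195 177  17  17 221] [203.  184.9] depthpt [0.553 0.139 0.043]Traceback (most recent call last):
  File "m.py", line 18, in <module>
    Q=np.array([np.r_[dep(n,x,y,d),g[y,x]] for x in range(x0,x1) for y in range(y0,y1) if d[y,x]>0])
                      ~~~^^^^^^^^^
  File "h.py", line 13, in dep
    o,r=ray(n,u,v); return o+r*d[int(v),int(u)]
        ~~~^^^^^^^
  File "h.py", line 8, in ray
    c=imaging.camera_params(n);R=np.array(c['R']);t=np.array(c['t']);K=np.array(c['intrinsics'])
ValueError: time passes only in moves, steps and waits
```

```bash
python3 - <<'E'
s=open('h.py').read()
s=s.replace("def ray(","import os,pickle\nif not os.path.exists('cam.pkl'): pickle.dump({n:imaging.camera_params(n) for n in('scene','top','wrist')},open('cam.pkl','wb'))\nCAM=pickle.load(open('cam.pkl','rb'))\ndef ray(",1).replace("imaging.camera_params(n);","CAM[n];")
open('h.py','w').write(s)
E
python3 m.py
```

```text
top cam [ 0.292 -0.015  1.25 ]
lens dark [284 180  21  10 119] [294.2 183.2] depthpt [ 0.565 -0.107  0.112]
z max [0.115 0.116 0.116 0.116 0.117] tab top mean [ 0.5695 -0.1118  0.1115] 61
tab dir [ 0.101 -0.995] 0.039921440114685805 0.009270461116235924
frame [ 0.5682 -0.1081  0.0981] [ 0.089 -0.996] 0.05150907013439408
plate 409 ((0.5737821459770203, -0.11135242134332657), 0.04441032186150551) 0.022158550347356476
mount dark [195 177  17  17 221] [203.  184.9] depthpt [0.553 0.139 0.043]
ring n 415 minmax [0.50514733 0.09299928] [0.59500287 0.18205766]
circ 0.5494417548179626 0.13816964626312256 0.045932602137327194 z 0.056690414802895495
tongue 72 18.627604952797725 0.09124415174205021
scene cam [0.937 0.581 0.773]
lens dark [224 173  13  28 165] [230.6 185.4] depthpt [ 0.578 -0.098  0.082]
z max [0.112 0.112 0.112 0.113 0.773] tab top mean [ 0.585  -0.0924  0.1212] 51
tab dir [0.459 0.888] 0.7917022830089915 0.022737803891815307
frame [ 0.5794 -0.0953  0.0878] [-0.444 -0.896] 0.7968083860232259
plate 354 ((0.5432659387588501, -0.150564044713974), 0.09537839889526367) 0.020897006513247163
mount dark [282 237   3   4   4] [283.  238.5] depthpt [0.544 0.121 0.042]
ring n 423 minmax [0.5056621  0.09384611] [0.59483295 0.1833579 ]
circ 0.5508375763893127 0.13976220786571503 0.04685571417212486 z 0.055299785083466335
tongue 77 17.99245762643863 0.12840757486409538
```

```bash
cat > g.py <<'E'
from h import *
C=np.array([.550,.139,.056])
prof={}
for n in('top','scene'):
    p=np.load(f'pics/{n}0.npz')['p']; g=p.astype(np.float32).sum(2)
    a=np.arange(0,360,2); v=0
    for r in(.033,.036,.039):
        uv=np.array([proj(n,C+[r*np.cos(np.radians(t)),r*np.sin(np.radians(t)),0]) for t in a],np.float32)
        v=v+cv2.remap(g,uv[:,0].reshape(-1,1),uv[:,1].reshape(-1,1),cv2.INTER_LINEAR)[:,0]/3
    prof[n]=v
    fold=v.reshape(3,60).mean(0); 
    w=np.clip(np.median(v)-15-v,0,None)
    # phase of 120-periodic
    ph=np.degrees(np.angle((w*np.exp(3j*np.radians(a))).sum()))/3
    print(n,'phase',ph, 'minima',[(a[i],int(v[i])) for i in range(180) if v[i]==v[np.arange(i-8,i+9)%180].min()], int(np.median(v)))
    print(fold.astype(int))
E
python3 g.py
```

```text
top phase 54.6107273632966 minima [(np.int64(52), 418), (np.int64(92), 599), (np.int64(180), 412), (np.int64(292), 417)] 599
[601 601 601 602 603 601 601 601 600 600 601 600 600 600 600 599 596 595
 592 585 572 553 529 500 470 447 431 426 429 440 457 484 513 539 561 577
 586 592 594 597 599 599 600 599 599 599 600 602 602 602 603 603 603 602
 602 602 602 603 603 602]
scene phase 53.917201605499834 minima [(np.int64(52), 438), (np.int64(86), 697), (np.int64(120), 697), (np.int64(176), 521), (np.int64(222), 694), (np.int64(294), 533)] 697
[699 699 699 699 698 697 697 697 697 697 697 698 698 696 695 694 695 695
 693 689 679 661 636 601 562 533 511 511 518 541 574 605 638 662 679 690
 696 698 698 698 699 698 698 698 699 699 699 699 699 700 699 699 699 699
 699 699 698 698 698 699]
```

Two views agree: the mount centre is (0.550, 0.139), the ring top is at 56 mm, the tongue points to about 18.3° and one groove lies at about 54.3° (+36°). The lens is at (0.5735, -0.1115) with its x axis along 5.5° or 185.5°. To settle that sign I need the feet, so I'll move close with the wrist camera.

```bash
python3 - <<'E'
from h import *
b=np.load('pics/scene0.npz')['p']
c=b[165:215,205:255,::-1].astype(float); c=np.clip(c*1.2,0,255).astype(np.uint8)
cv2.imwrite('pics/crop1.png',cv2.resize(c,(600,600),interpolation=cv2.INTER_CUBIC))
s=arm.get_state(); R=np.array(s['eef_rot']);p=np.array(s['ee_pos'])
# go to tool z yaw 5.5 , TCP shifted from lens along tool -x by 0.17, z=.2
th=np.radians(5.5); L=np.array([.5735,-.1115,0]); tx=np.array([np.sin(th),-np.cos(th),0])
for dx,z in((-.17,.2),(-.10,.12)):
    T=L+dx*tx+[0,0,z]; print(T, 'shift tool',R.T@(T-p))
print('yaw',np.degrees(np.arctan2(R[1,2],R[0,2])),s['time'])
E
```

```text
[0.55720622 0.05771735 0.2       ] shift tool [ 0.47096653  0.04998267 -0.34619782]
[ 0.56391542 -0.01196038  0.12      ] shift tool [ 0.50843597  0.13007076 -0.40520578]
yaw 63.142389433372784 0.15
```

View pics/crop1.png

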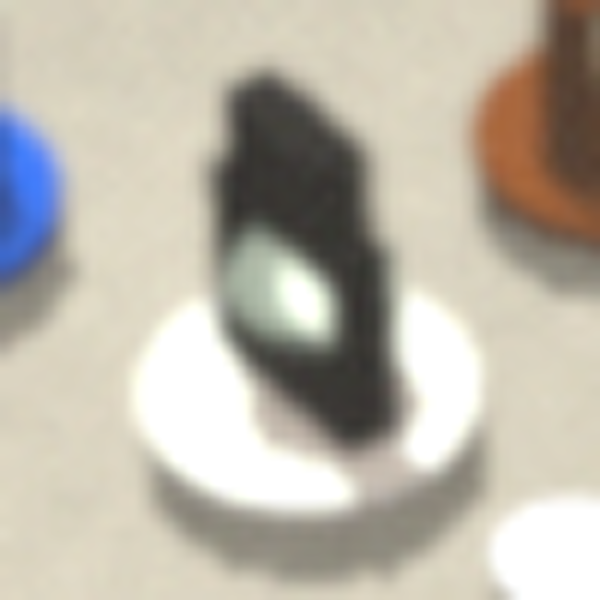

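The crop shows no clear foot under the plate rim facing the camera, so the sign is undecided. I'll move to the viewpoint.

Call:
step_arm(
  plan=[
    {"hand":0,"x":0.02,"y":0,"z":-0.02,"twist":4},
    {"hand":0,"x":0.06,"y":0,"z":-0.045,"twist":10},
    {"hand":0,"x":0.1,"y":0.005,"z":-0.075,"twist":16},
    {"hand":0,"x":0.14,"y":0.01,"z":-0.105,"twist":22},
    {"hand":0,"x":0.18,"y":0.015,"z":-0.135,"twist":28},
    {"hand":0,"x":0.22,"y":0.02,"z":-0.165,"twist":34},
    {"hand":0,"x":0.26,"y":0.025,"z":-0.195,"twist":40},
    {"hand":0,"x":0.3,"y":0.03,"z":-0.225,"twist":46},
    {"hand":0,"x":0.34,"y":0.035,"z":-0.255,"twist":52},
    {"hand":0,"x":0.38,"y":0.04,"z":-0.285,"twist":57.6},
    {"hand":0,"x":0.42,"y":0.045,"z":-0.315,"twist":57.6},
    {"hand":0,"x":0.471,"y":0.05,"z":-0.346,"twist":57.6},
  ],
)

```text
time: 1.35
ee_pos: [0.5512, 0.0666, 0.201]
eef_rot: [[0.096, -0.001, 0.995], [-0.995, -0.0, 0.096], [0.0, -1.0, -0.001]]
force: [1.6, 0.8, -0.5]
opening: 0.0856
```

Call:
step_arm(
  plan=[
    {"hand":0,"x":0,"y":0,"z":0,"twist":0},
    {"hand":0,"x":0,"y":0,"z":0,"twist":0},
  ],
)

```text
time: 1.55
ee_pos: [0.5513, 0.0669, 0.2008]
eef_rot: [[0.093, -0.001, 0.996], [-0.996, -0.0, 0.093], [0.0, -1.0, -0.001]]
force: [-0.0, 0.5, -1.1]
opening: 0.0856
```

```bash
python3 - <<'E'
from h import *
p,d,s=snap("wrist","wrist1")
print({k:np.round(s[k],4) for k in('time','ee_pos','eef_rot','joints','force')})
E
```

```text
{'time': np.float64(1.55), 'ee_pos': array([0.5513, 0.0669, 0.2008]), 'eef_rot': array([[ 9.270e-02, -1.000e-03,  9.957e-01],
       [-9.957e-01, -3.000e-04,  9.270e-02],
       [ 2.000e-04, -1.000e+00, -1.000e-03]]), 'joints': array([-0.1407,  0.3568, -0.0351,  1.8494,  0.0154,  0.9366, -0.0898]), 'force': array([-0.0254,  0.5466, -1.0735])}
```

View pics/wrist1.png

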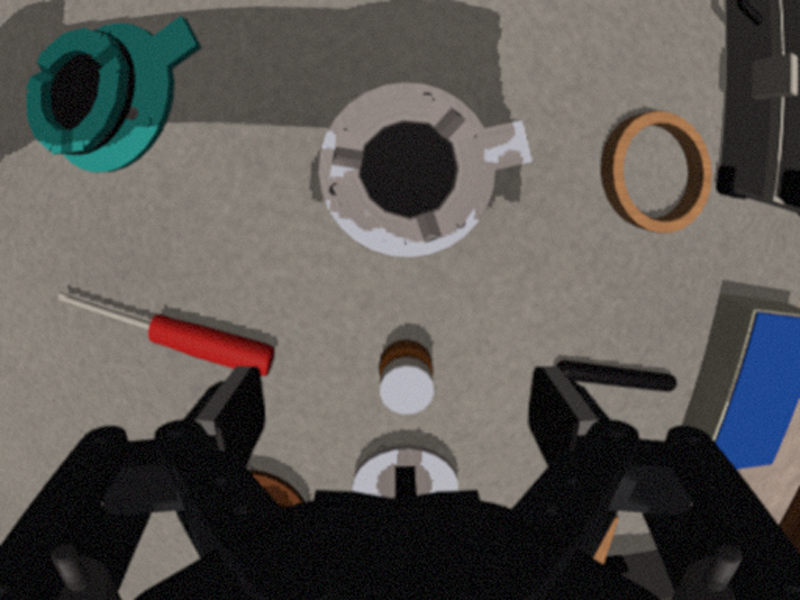

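wrist1 shows the mount at (408,170) in 800x600, the jar at (406,385), and the lens plate half hidden at (406,475). From here I can check the mount and grooves in a third view, and check the lens in the scene view.

```bash
cat >> h.py <<'E'
K=CAM['wrist']['intrinsics'];MT=np.array(CAM['wrist']['mount'])
def wray(z,u,v):
    x=(u-K[0,2])/K[0,0];y=(v-K[1,2])/K[1,1];r=np.hypot(x,y)+1e-12
    c=np.array([np.sin(r)*x/r,np.sin(r)*y/r,np.cos(r)])
    R=z['rot']; return z['pos']+R@MT[:3,3], R@MT[:3,:3]@c
def wplane(z,u,v,h):
    o,d=wray(z,u,v); return o+d*(h-o[2])/d[2]
def wproj(z,X):
    c=MT[:3,:3].T@(z['rot'].T@(np.asarray(X)-z['pos'])-MT[:3,3]); t=np.arctan2(np.hypot(c[0],c[1]),c[2]); q=c[:2]/np.hypot(c[0],c[1])
    return np.array([K[0,2]+K[0,0]*t*q[0],K[1,2]+K[1,1]*t*q[1]])
E
python3 - <<'E'
from h import *
z=np.load('pics/wrist1.npz'); p=z['p'];g=p.astype(np.float32).sum(2)
# dark bore
m=np.zeros(g.shape,np.uint8); m[60:150,200:320]=(g<110)[60:150,200:320]
k,l,st,c=cv2.connectedComponentsWithStats(m);i=1+np.argmax(st[1:,4]);print(st[i],c[i])
cn=max(cv2.findContours((l==i).astype(np.uint8),0,1)[0],key=len)[:,0]
P=np.array([wplane(z,u,v,.056)[:2] for u,v in cn],np.float32);print('bore',cv2.minEnclosingCircle(P))
e=cv2.fitEllipse(P*1000);print(e)
C=np.r_[np.array(e[0])/1000,.056]
a=np.arange(0,360,2)
for C in (C,np.array([.55,.139,.056])):
  v=0
  for r in(.034,.037,.040):
    uv=np.array([wproj(z,C+[r*np.cos(t),r*np.sin(t),0]) for t in np.radians(a)],np.float32)
    v=v+cv2.remap(g,uv[:,0].reshape(-1,1),uv[:,1].reshape(-1,1),cv2.INTER_LINEAR)[:,0]/3
  w=np.clip(np.median(v)-60-v,0,None);print([ (int(a[(np.arange(k-20,k+20))%180][0]), round(float((w[np.arange(k-20,k+20)%180]*(np.arange(k-20,k+20)*2)).sum()/w[np.arange(k-20,k+20)%180].sum()),1)) for k in(27,87,147)],np.median(v))
# lens plate in scene: outer contour of white
for n,b in(('scene',(325,275,390,335)),('top',(425,260,490,325))):
    p=np.load(f'pics/{n}0.npz')['p'].astype(int); g=p.sum(2); x0,y0,x1,y1=[int(q*.64) for q in b]
    hsv=p.max(2)-p.min(2); m=np.zeros(g.shape,np.uint8); m[y0:y1,x0:x1]=((p[:,:,2]>165))[y0:y1,x0:x1]
    k,l,st,c=cv2.connectedComponentsWithStats(m);i=1+np.argmax(st[1:,4]);print(n,st[i])
    cn=max(cv2.findContours((l==i).astype(np.uint8),0,1)[0],key=len)[:,0]
    h=cv2.convexHull(cn)[:,0]; P=np.array([plane(n,u,v,.022)[:2] for u,v in h],np.float32)*1000
    print(cv2.minEnclosingCircle(P), cv2.fitEllipse(P))
E
```

```text
[ 231   79   61   60 2757] [261.04824084 107.74610083]
bore ((0.5522326827049255, 0.13676556944847107), 0.027541058138012886)
((552.083740234375, 136.6963653564453), (52.41883087158203, 52.642269134521484), 132.74349975585938)
[(14, 55.0), (134, 172.3), (254, 295.3)] 402.05923
[(14, 50.2), (134, 175.5), (254, 296.7)] 401.55695
scene [215 188  20  20 189]
((589.1744384765625, -118.89883422851562), 48.133323669433594) ((590.1231079101562, -116.95035552978516), (57.34512710571289, 90.93065643310547), 178.08197021484375)
top [279 182  31  21 272]
((571.9611206054688, -114.01130676269531), 43.200687408447266) ((570.43994140625, -114.65774536132812), (78.1751937866211, 85.59293365478516), 22.016002655029297)
```

The mount is confirmed: bore centre (0.552, 0.137) and grooves at 54.2°. I'll take one close view of the lens on the way.

Call:
step_arm(
  plan=[
    {"hand":0,"x":0.04,"y":0,"z":0.005,"twist":0},
    {"hand":0,"x":0.08,"y":0,"z":0.01,"twist":0},
    {"hand":0,"x":0.1,"y":0,"z":0.012,"twist":0},
    {"hand":0,"x":0.1,"y":0,"z":0.012,"twist":0},
    {"hand":0,"x":0.1,"y":0,"z":0.012,"twist":0},
  ],
)

```text
time: 2.1
ee_pos: [0.5724, -0.0276, 0.2012]
eef_rot: [[0.098, -0.0, 0.995], [-0.995, 0.001, 0.098], [-0.001, -1.0, -0.0]]
force: [0.3, 1.2, 0.3]
opening: 0.0853
```

```bash
python3 - <<'E'
from h import *
p,d,s=snap("wrist","wrist2")
print({k:np.round(s[k],4) for k in('time','ee_pos','eef_rot','joints','force')})
E
```

```text
{'time': np.float64(2.1), 'ee_pos': array([ 0.5724, -0.0276,  0.2012]), 'eef_rot': array([[ 9.840e-02, -5.000e-04,  9.951e-01],
       [-9.951e-01,  1.200e-03,  9.840e-02],
       [-1.300e-03, -1.000e+00, -3.000e-04]]), 'joints': array([ 1.3000e-03,  3.8460e-01,  9.0000e-04,  1.8071e+00, -1.9000e-03,
        9.5030e-01,  1.0180e-01]), 'force': array([0.3159, 1.157 , 0.3486])}
```

View pics/wrist2.png

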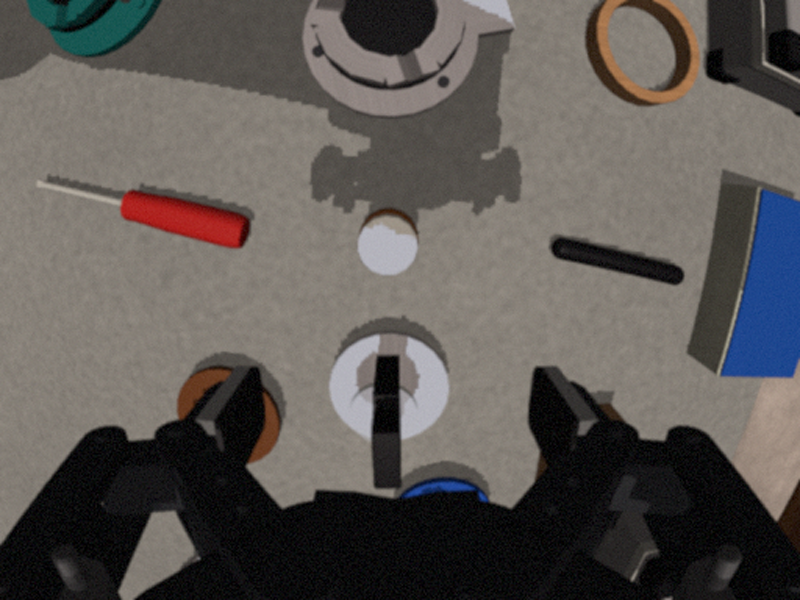

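wrist2 shows the lens from above: plate centre at about (388,385), tab at about (387,430), between the fingertips in x.

```bash
python3 - <<'E'
from h import *
z=np.load('pics/wrist2.npz');p=z['p'].astype(int);d=z['d'];g=p.sum(2)
m=np.zeros(g.shape,np.uint8); m[205:285,205:292]=((p.min(2)>150)|0)[205:285,205:292]
k,l,st,c=cv2.connectedComponentsWithStats(m);i=1+np.argmax(st[1:,4]);print(st[i])
cn=np.vstack([q[:,0] for q in cv2.findContours(m,0,1)[0] if len(q)>15]);h=cv2.convexHull(cn)[:,0]
for H in(.022,):
    P=np.array([wplane(z,u,v,H)[:2] for u,v in h],np.float32)*1000;print(H,cv2.minEnclosingCircle(P),cv2.fitEllipse(P))
# depth points
def pt(u,v):
    o,r=wray(z,u,v); f=z['rot']@MT[:3,2]; return o+r*d[v,u]/(r@f)
for uv in((248,290),(248,300),(248,310),(225,240),(270,240),(248,255)):print(uv,pt(*uv).round(4),g[uv[1],uv[0]])
mt=[(u,v) for v in range(280,312) for u in range(230,265) if d[v,u]>0]
P=np.array([pt(*q) for q in mt]);T=P[(P[:,2]>.095)&(P[:,2]<.125)];print(len(T),T.min(0),T.max(0),np.median(T,0))
w=T[:,:2]-T[:,:2].mean(0);U,S,V=np.linalg.svd(w,full_matrices=False);print('dir',V[0],np.degrees(np.arctan2(V[1][1],V[1][0])),T.mean(0),np.ptp(w@V[0]),np.ptp(w@V[1]))
E
```

```text
[ 257  216   31   65 1201]
0.022 ((576.009765625, -114.97740936279297), 44.662052154541016) ((575.6234741210938, -114.21185302734375), (86.41566467285156, 88.01435089111328), 160.47573852539062)
(248, 290) [ 0.5761 -0.1075  0.1118] 101
(248, 300) [ 0.5771 -0.1183  0.1118] 95
(248, 310) [ 0.578  -0.1287  0.113 ] 68
(225, 240) [ 0.5484 -0.1046  0.0216] 551
(270, 240) [ 0.5986 -0.0992  0.0222] 552
(248, 255) [ 0.5739 -0.0882  0.0834] 41
588 [ 0.56600169 -0.13202408  0.10939506] [ 0.58529928 -0.09640019  0.11355541] [ 0.57602878 -0.11294963  0.11186699]
dir [ 0.11591179 -0.99325951] -173.34378129550575 [ 0.57598486 -0.11330413  0.1118464 ] 0.03474261841963501 0.016083174341390522
```

The lens sits at (0.5755, -0.114), x-axis line at 6.7°, tab top at 112 mm and tab thickness 16 mm, all matching the description. Next I'll move above it and descend with the jaws half closed.

Call:
step_arm(
  plan=[
    {"hand":90,"x":0.03,"y":0,"z":-0.002,"twist":-1},
    {"hand":90,"x":0.06,"y":0,"z":-0.004,"twist":-1},
    {"hand":90,"x":0.0863,"y":0,"z":-0.0054,"twist":-1},
    {"hand":90,"x":0.0863,"y":0.01,"z":-0.0054,"twist":-1},
    {"hand":90,"x":0.0863,"y":0.03,"z":-0.0054,"twist":-1},
    {"hand":90,"x":0.0863,"y":0.045,"z":-0.0054,"twist":-1},
    {"hand":90,"x":0.0863,"y":0.045,"z":-0.0054,"twist":-1},
    {"hand":90,"x":0.0863,"y":0.045,"z":-0.0054,"twist":-1},
  ],
)

```text
time: 2.95
ee_pos: [0.5756, -0.1145, 0.156]
eef_rot: [[0.116, -0.001, 0.993], [-0.993, 0.001, 0.116], [-0.001, -1.0, -0.001]]
force: [-0.3, -0.4, -0.3]
opening: 0.0554
```

```bash
python3 - <<'E'
from h import *
p,d,s=snap("wrist","wrist3")
print({k:np.round(s[k],4) for k in('time','ee_pos','eef_rot','opening','force')})
E
```

```text
{'time': np.float64(2.95), 'ee_pos': array([ 0.5756, -0.1145,  0.156 ]), 'eef_rot': array([[ 1.160e-01, -1.100e-03,  9.932e-01],
       [-9.932e-01,  7.000e-04,  1.160e-01],
       [-8.000e-04, -1.000e+00, -1.000e-03]]), 'opening': np.float64(0.0554), 'force': array([-0.2687, -0.4036, -0.3469])}
```

View pics/wrist3.png

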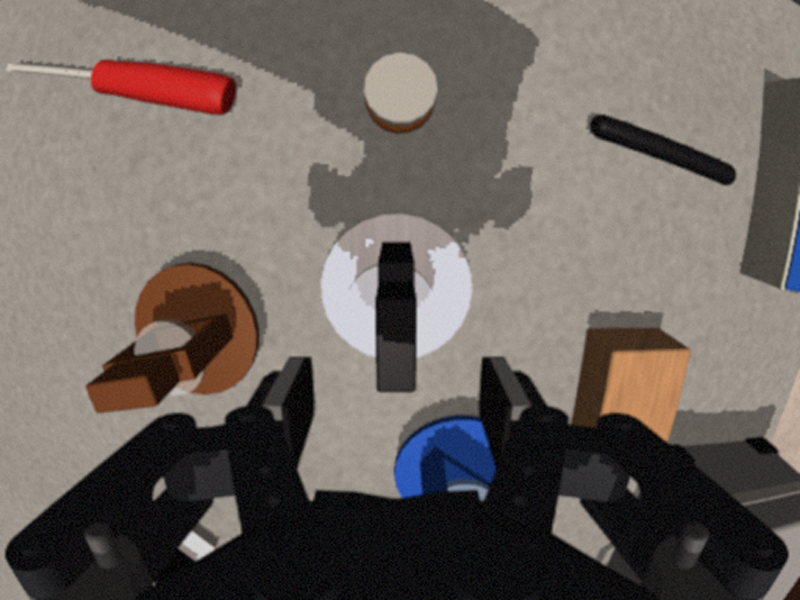

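The tab at (396,340) is centred between the pads and square to them, and the blue and brown look-alikes are clear of the fingers. I'll descend 57 mm and close.

Call:
step_arm(
  plan=[
    {"hand":90,"x":0,"y":0.02,"z":0,"twist":0},
    {"hand":90,"x":0,"y":0.04,"z":0,"twist":0},
    {"hand":90,"x":0,"y":0.056,"z":0,"twist":0},
    {"hand":90,"x":0,"y":0.056,"z":0,"twist":0},
    {"hand":150,"x":0,"y":0.056,"z":0,"twist":0},
    {"hand":200,"x":0,"y":0.056,"z":0,"twist":0},
    {"hand":230,"x":0,"y":0.056,"z":0,"twist":0},
    {"hand":230,"x":0,"y":0.056,"z":0,"twist":0},
    {"hand":230,"x":0,"y":0.056,"z":0,"twist":0},
    {"hand":230,"x":0,"y":0.056,"z":0,"twist":0},
  ],
)

```text
time: 4.0
ee_pos: [0.5768, -0.1162, 0.1015]
eef_rot: [[0.114, 0.002, 0.993], [-0.993, -0.0, 0.114], [0.001, -1.0, 0.002]]
force: [-1.3, 0.3, 6.2]
opening: 0.015
```

Gripped at about 15–16 mm. I'll lift it high so the scene camera can see the feet from a shallower angle.

Call:
step_arm(
  plan=[
    {"hand":230,"x":0,"y":-0.01,"z":0,"twist":0},
    {"hand":230,"x":0,"y":-0.03,"z":0,"twist":0},
    {"hand":230,"x":0,"y":-0.06,"z":0,"twist":0},
    {"hand":230,"x":0,"y":-0.1,"z":0,"twist":0},
    {"hand":230,"x":0,"y":-0.14,"z":0,"twist":0},
    {"hand":230,"x":0,"y":-0.18,"z":0,"twist":0},
    {"hand":230,"x":-0.03,"y":-0.22,"z":0,"twist":0},
    {"hand":230,"x":-0.07,"y":-0.26,"z":0,"twist":0},
    {"hand":230,"x":-0.11,"y":-0.3,"z":0,"twist":0},
    {"hand":230,"x":-0.13,"y":-0.33,"z":0,"twist":0},
    {"hand":230,"x":-0.13,"y":-0.33,"z":0,"twist":0},
    {"hand":230,"x":-0.13,"y":-0.33,"z":0,"twist":0},
  ],
)

```text
time: 5.2
ee_pos: [0.5607, 0.0138, 0.4312]
eef_rot: [[0.116, 0.001, 0.993], [-0.993, -0.0, 0.116], [0.0, -1.0, 0.001]]
force: [-0.2, -0.9, -4.2]
opening: 0.0151
```

```bash
python3 - <<'E'
from h import *
p,d,s=snap("scene","scene4")
print({k:np.round(s[k],4) for k in('time','ee_pos','eef_rot','opening','force','joints')})
L=np.array(s['ee_pos'])-[0,0,.1]; u,v=proj('scene',L); print(u,v)
u,v=int(u),int(v); c=p[max(0,v-60):v+30,max(0,u-45):u+45,::-1]
cv2.imwrite('pics/crop4.png',cv2.resize(c,(600,600*c.shape[0]//c.shape[1]),interpolation=cv2.INTER_CUBIC))
E
```

```text
{'time': np.float64(5.2), 'ee_pos': array([0.5607, 0.0138, 0.4312]), 'eef_rot': array([[ 1.160e-01,  1.300e-03,  9.933e-01],
       [-9.933e-01, -3.000e-04,  1.160e-01],
       [ 4.000e-04, -1.000e+00,  1.300e-03]]), 'opening': np.float64(0.0151), 'force': array([-0.2089, -0.8596, -4.234 ]), 'joints': array([-0.0433,  0.1889, -0.0349,  1.5351,  0.007 ,  1.4163,  0.0375])}
257.8517209895601 129.27330461724546
```

View pics/crop4.png

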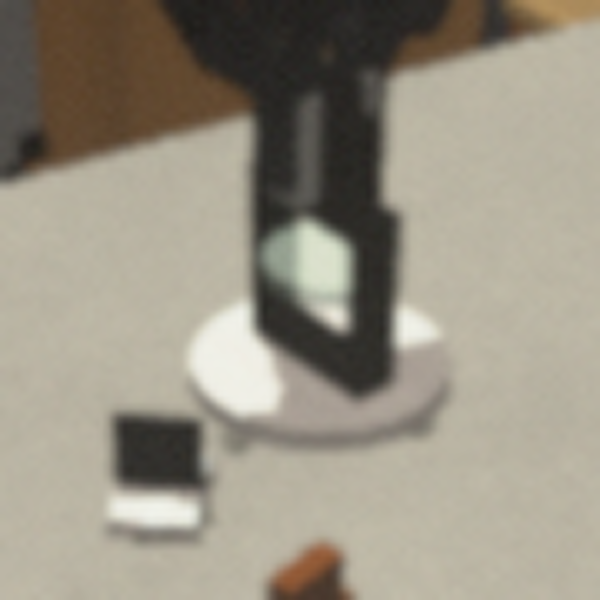

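crop4 shows two feet, at (238,438) and (425,425), and none at the front centre. That fits feet at 6.7° and 126.7°, so the lens's +x is along the tool's +z. Next I'll check where the lens sits in the hand with the wrist camera, after going over the mount and turning to about 40° (14° short of the groove).

```bash
python3 - <<'E'
from h import *
p,d,s=snap("wrist","wrist5")
R=np.array(s['eef_rot']);P=np.array(s['ee_pos'])
T=np.array([.551,.138,.25]); print('shift',R.T@(T-P),s['time'])
E
```

```text
shift [-0.12609437  0.17944459  0.00543313] 5.25
```

View pics/wrist5.png

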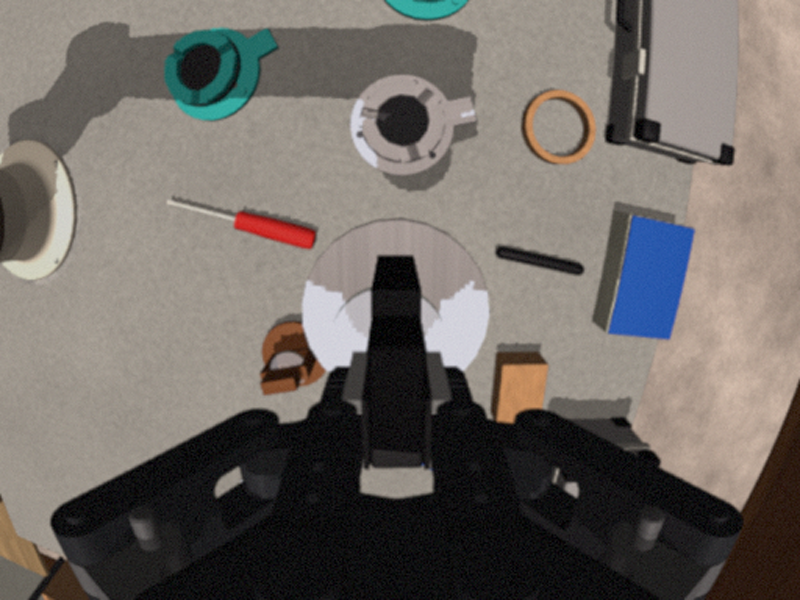

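```bash
cat > inhand.py <<'E'
from h import *
import sys
from scipy.optimize import least_squares
z=np.load(sys.argv[1]);p=z['p'].astype(int);d=z['d']
pts=[]
for v in range(100,260):
    for u in range(150,370):
        if .15<d[v,u]<.30:
            x=(u-K[0,2])/K[0,0];y=(v-K[1,2])/K[1,1];r=np.hypot(x,y)
            c=np.array([np.sin(r)*x/r,np.sin(r)*y/r,np.cos(r)]); c=c*d[v,u]/c[2]
            pts.append(np.r_[MT[:3,:3]@c+MT[:3,3],u,v])
P=np.array(pts); Q=P[(P[:,1]>.07)&(P[:,1]<.085)&(p[P[:,4].astype(int),P[:,3].astype(int)].sum(1)>240)]
A=np.c_[Q[:,0],Q[:,2],np.ones(len(Q))];co,*_=np.linalg.lstsq(A,Q[:,1],rcond=None)
print('plate y(tool)=%.4f at axis, slopes'%co[2],co[:2].round(4),len(Q),'med',np.median(Q[:,1]))
h=cv2.convexHull((Q[:,[0,2]]*1000).astype(np.float32))[:,0]
h=h[(h[:,0]<-1)]  # visible arc only (tool -x side), drop occluded cut
f=least_squares(lambda q:np.hypot(h[:,0]-q[0],h[:,1]-q[1])-q[2],[0,0,44],loss='soft_l1')
g=least_squares(lambda q:np.hypot(h[:,0]-q[0],h[:,1]-q[1])-44,[0,0],loss='soft_l1')
print('free',f.x.round(2),'fixedR',g.x.round(2),'n',len(h))
E
python3 inhand.py pics/wrist5.npz
```

```text
plate y(tool)=0.0799 at axis, slopes [-0.004   0.0057] 5682 med 0.07995570039366298
free [-3.530e+00 -2.000e-02  4.338e+01] fixedR [-2.75 -0.05] n 40
```

Call:
step_arm(
  plan=[
    {"hand":230,"x":-0.02,"y":0.01,"z":0.001,"twist":-4},
    {"hand":230,"x":-0.05,"y":0.03,"z":0.002,"twist":-8},
    {"hand":230,"x":-0.08,"y":0.06,"z":0.003,"twist":-12},
    {"hand":230,"x":-0.11,"y":0.09,"z":0.004,"twist":-17},
    {"hand":230,"x":-0.126,"y":0.12,"z":0.005,"twist":-22},
    {"hand":230,"x":-0.126,"y":0.15,"z":0.005,"twist":-27},
    {"hand":230,"x":-0.126,"y":0.175,"z":0.005,"twist":-31},
    {"hand":230,"x":-0.126,"y":0.18,"z":0.005,"twist":-33.3},
    {"hand":230,"x":-0.126,"y":0.18,"z":0.005,"twist":-33.3},
    {"hand":230,"x":-0.126,"y":0.18,"z":0.005,"twist":-33.3},
    {"hand":230,"x":-0.126,"y":0.18,"z":0.005,"twist":-33.3},
  ],
)

```text
time: 6.4
ee_pos: [0.552, 0.1381, 0.2506]
eef_rot: [[0.639, 0.001, 0.769], [-0.769, -0.0, 0.639], [0.0, -1.0, 0.0]]
force: [0.3, 0.0, -3.2]
opening: 0.0151
```

Call:
step_arm(
  plan=[
    {"hand":230,"x":0.0028,"y":0.02,"z":-0.0008,"twist":0},
    {"hand":230,"x":0.0028,"y":0.045,"z":-0.0008,"twist":0},
    {"hand":230,"x":0.0028,"y":0.07,"z":-0.0008,"twist":0},
    {"hand":230,"x":0.0028,"y":0.081,"z":-0.0008,"twist":0},
    {"hand":230,"x":0.0028,"y":0.081,"z":-0.0008,"twist":0},
    {"hand":230,"x":0.0028,"y":0.081,"z":-0.0008,"twist":0},
  ],
)

```text
time: 7.0
ee_pos: [0.5535, 0.1364, 0.1704]
eef_rot: [[0.64, 0.001, 0.768], [-0.768, 0.0, 0.64], [0.001, -1.0, 0.001]]
force: [0.5, 0.7, -1.9]
opening: 0.0149
```

```bash
python3 - <<'E'
from h import *
p,d,s=snap("scene","scene6"); q,e,_=snap("wrist","wrist6"); t,td,_=snap("top","top6")
print({k:np.round(s[k],4) for k in('time','ee_pos','eef_rot','opening','force','joints')})
u,v=proj('scene',np.array([.551,.138,.08])).astype(int)
c=cv2.resize(p[v-45:v+45,u-45:u+45,::-1],(400,400),interpolation=cv2.INTER_CUBIC)
u,v=proj('top',np.array([.551,.138,.08])).astype(int)
c2=cv2.resize(t[v-35:v+35,u-35:u+35,::-1],(400,400),interpolation=cv2.INTER_CUBIC)
cv2.imwrite('pics/crop6.png',np.hstack([c,c2]))
# plate centre in top by depth
P=np.array([dep('top',x,y,td) for x in range(160,250) for y in range(140,230) if td[y,x]>0])
for a,b in((.075,.10),(.008,.016)):
    r=P[(P[:,2]>a)&(P[:,2]<b)]; r=r[np.hypot(r[:,0]-.551,r[:,1]-.138)<.065];print(len(r),cv2.minEnclosingCircle(r[:,:2].astype(np.float32)),np.median(r[:,2]),r[:,:2].min(0),r[:,:2].max(0))
P=np.array([dep('scene',x,y,d) for x in range(240,330) for y in range(190,290) if d[y,x]>0])
for a,b in((.08,.095),(.008,.016)):
    r=P[(P[:,2]>a)&(P[:,2]<b)]; r=r[np.hypot(r[:,0]-.551,r[:,1]-.138)<.065];print(len(r),cv2.minEnclosingCircle(r[:,:2].astype(np.float32)),np.median(r[:,2]),r[:,:2].min(0),r[:,:2].max(0))
E
python3 inhand.py pics/wrist6.npz
```

```text
{'time': np.float64(7.0), 'ee_pos': array([0.5535, 0.1364, 0.1704]), 'eef_rot': array([[ 6.405e-01,  1.400e-03,  7.680e-01],
       [-7.680e-01,  4.000e-04,  6.405e-01],
       [ 6.000e-04, -1.000e+00,  1.300e-03]]), 'opening': np.float64(0.0149), 'force': array([ 0.4716,  0.6838, -1.9254]), 'joints': array([-0.1483,  0.4239, -0.1763,  1.8352,  0.0931,  0.889 ,  0.3272])}
8 ((0.5636347532272339, 0.1002403199672699), 0.010358510538935661) 0.09363253564910656 [0.55397188 0.09658185] [0.57329768 0.10368495]
119 ((0.5650615692138672, 0.09793471544981003), 0.04450395330786705) 0.012632959421569279 [0.52435812 0.07848861] [0.60537796 0.11654375]
481 ((0.5505117774009705, 0.14108197391033173), 0.04419797286391258) 0.08970079962913857 [0.50720567 0.09734774] [0.59353353 0.18507893]
555 ((0.552958071231842, 0.14261624217033386), 0.06199536472558975) 0.011442452974641304 [0.49116055 0.08258349] [0.6136048  0.19888826]
plate y(tool)=0.0799 at axis, slopes [-0.0024  0.0059] 5661 med 0.07992516254209511
free [-3.54 -0.09 43.36] fixedR [-2.77 -0.15] n 37
```

View pics/crop6.png

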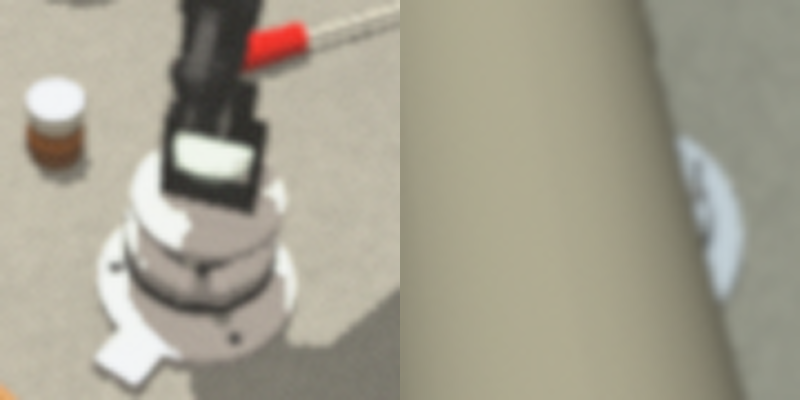

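View pics/wrist6.png

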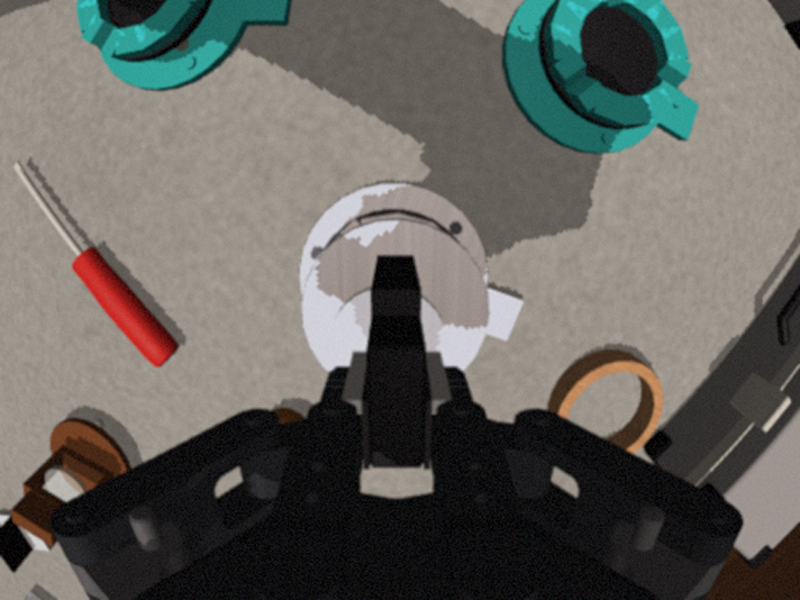

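The plate centre in the scene view is within about 1.3 mm of the ring's, in +y, and hovers ~12 mm above contact. I'll nudge it 1 mm and lower to just above contact.

Call:
step_arm(
  plan=[
    {"hand":230,"x":0.0008,"y":0.004,"z":-0.0006,"twist":0},
    {"hand":230,"x":0.0008,"y":0.008,"z":-0.0006,"twist":0},
    {"hand":230,"x":0.0008,"y":0.01,"z":-0.0006,"twist":0},
    {"hand":230,"x":0.0008,"y":0.01,"z":-0.0006,"twist":0},
    {"hand":230,"x":0.0008,"y":0.01,"z":-0.0006,"twist":0},
  ],
)

```text
time: 7.65
ee_pos: [0.5527, 0.1351, 0.1592]
eef_rot: [[0.641, -0.0, 0.768], [-0.768, -0.0, 0.641], [-0.0, -1.0, -0.0]]
force: [0.5, 0.6, -2.0]
opening: 0.0151
```

Call:
step_arm(
  plan=[
    {"hand":230,"x":0,"y":0.001,"z":0,"twist":0},
    {"hand":230,"x":0,"y":0.002,"z":0,"twist":0},
    {"hand":230,"x":0,"y":0.002,"z":0,"twist":0},
    {"hand":230,"x":0,"y":0.002,"z":0,"twist":0},
  ],
)

```text
time: 8.05
ee_pos: [0.553, 0.1352, 0.1577]
eef_rot: [[0.641, 0.001, 0.768], [-0.768, 0.0, 0.641], [0.0, -1.0, 0.001]]
force: [0.1, 0.1, 0.5]
opening: 0.0152
```

Contact is starting: the force rose from -2.0 to +0.5 N. I'll add a little more push.

Call:
step_arm(
  plan=[
    {"hand":230,"x":0,"y":0.001,"z":0,"twist":0},
    {"hand":230,"x":0,"y":0.001,"z":0,"twist":0},
    {"hand":230,"x":0,"y":0.001,"z":0,"twist":0},
  ],
)

```text
time: 8.35
ee_pos: [0.553, 0.1352, 0.1567]
eef_rot: [[0.641, 0.001, 0.768], [-0.768, 0.0, 0.641], [0.0, -1.0, 0.001]]
force: [-1.3, 0.1, 4.3]
opening: 0.0152
```

Call:
step_arm(
  plan=[
    {"hand":230,"x":0,"y":0.001,"z":0,"twist":0},
    {"hand":230,"x":0,"y":0.001,"z":0,"twist":0},
    {"hand":230,"x":0,"y":0.001,"z":0,"twist":0},
  ],
)

```text
time: 8.65
ee_pos: [0.5531, 0.1352, 0.1558]
eef_rot: [[0.641, 0.001, 0.768], [-0.768, 0.0, 0.641], [0.0, -1.0, 0.001]]
force: [-2.0, -1.6, 5.9]
opening: 0.015
```

The push is light, about 6 N at the wrist and 8 N on the ring. Now I'll turn gently toward the groove (negative twist raises yaw).

Call:
step_arm(
  plan=[
    {"hand":230,"x":0,"y":0,"z":0,"twist":-1},
    {"hand":230,"x":0,"y":0,"z":0.0001,"twist":-2},
    {"hand":230,"x":0,"y":0,"z":0.0001,"twist":-3},
    {"hand":230,"x":0,"y":0,"z":0.0002,"twist":-4},
    {"hand":230,"x":0,"y":0,"z":0.0002,"twist":-5},
    {"hand":230,"x":0,"y":0,"z":0.0003,"twist":-6},
    {"hand":230,"x":0,"y":0,"z":0.0003,"twist":-7},
    {"hand":230,"x":0,"y":0,"z":0.0003,"twist":-7},
  ],
)

```text
time: 9.45
ee_pos: [0.5542, 0.1358, 0.1561]
eef_rot: [[0.73, 0.003, 0.684], [-0.684, 0.001, 0.73], [0.001, -1.0, 0.003]]
force: [1.2, 0.4, 6.0]
opening: 0.0153
```

Call:
step_arm(
  plan=[
    {"hand":230,"x":0,"y":0,"z":0,"twist":-1},
    {"hand":230,"x":0,"y":0,"z":0.0001,"twist":-2},
    {"hand":230,"x":0,"y":0,"z":0.0001,"twist":-3},
    {"hand":230,"x":0,"y":0,"z":0.0001,"twist":-3},
  ],
)

```text
time: 9.85
ee_pos: [0.5531, 0.1356, 0.1553]
eef_rot: [[0.765, 0.0, 0.644], [-0.644, 0.0, 0.765], [0.0, -1.0, 0.0]]
force: [1.7, 0.5, 4.5]
opening: 0.0151
```

Call:
step_arm(
  plan=[
    {"hand":230,"x":0,"y":0,"z":0,"twist":-1},
    {"hand":230,"x":0,"y":0,"z":0.0001,"twist":-2},
    {"hand":230,"x":0,"y":0,"z":0.0001,"twist":-2},
  ],
)

```text
time: 10.15
ee_pos: [0.553, 0.1355, 0.1551]
eef_rot: [[0.787, -0.0, 0.617], [-0.617, 0.0, 0.787], [-0.0, -1.0, -0.0]]
force: [1.4, 2.6, 3.1]
opening: 0.0151
```

The force is falling (6, then 4.5, then 3.1 N) as the feet enter the grooves at 52° yaw. I'll continue, following down slightly.

Call:
step_arm(
  plan=[
    {"hand":230,"x":0,"y":0,"z":0,"twist":-1},
    {"hand":230,"x":0,"y":0.0005,"z":0,"twist":-2},
    {"hand":230,"x":0,"y":0.001,"z":0,"twist":-2},
    {"hand":230,"x":0,"y":0.001,"z":0,"twist":-2},
  ],
)

```text
time: 10.55
ee_pos: [0.5534, 0.1354, 0.1541]
eef_rot: [[0.807, 0.0, 0.59], [-0.59, 0.0, 0.807], [0.0, -1.0, 0.0]]
force: [2.1, 1.5, -0.2]
opening: 0.0155
```

Call:
step_arm(
  plan=[
    {"hand":230,"x":0,"y":0.001,"z":0,"twist":0},
    {"hand":230,"x":0,"y":0.001,"z":0,"twist":0},
    {"hand":230,"x":0,"y":0.001,"z":0,"twist":0},
  ],
)

```text
time: 10.85
ee_pos: [0.5535, 0.1354, 0.1535]
eef_rot: [[0.807, 0.001, 0.59], [-0.59, 0.0, 0.807], [0.001, -1.0, 0.0]]
force: [3.6, -0.3, 2.3]
opening: 0.015
```

```bash
python3 - <<'E'
from h import *
s=arm.get_state();print({k:np.round(s[k],4) for k in('time','ee_pos','force','torque')})
E
```

```text
{'time': np.float64(10.85), 'ee_pos': array([0.5535, 0.1354, 0.1535]), 'force': array([ 3.6236, -0.285 ,  2.2767]), 'torque': array([ 0.1643, -0.852 ,  0.1304])}
```

TCP height 153.5 mm is exactly the seated height, and the force is low. I'll test with a bit more push and a small turn either way.

Call:
step_arm(
  plan=[
    {"hand":230,"x":0,"y":0.001,"z":0.0005,"twist":0},
    {"hand":230,"x":0,"y":0.0015,"z":0.0005,"twist":0},
    {"hand":230,"x":0,"y":0.0015,"z":0.0005,"twist":-0.5},
    {"hand":230,"x":0,"y":0.0015,"z":0.0005,"twist":-1},
    {"hand":230,"x":0,"y":0.0015,"z":0.0005,"twist":-1},
  ],
)

```text
time: 11.35
ee_pos: [0.5539, 0.1355, 0.152]
eef_rot: [[0.817, 0.001, 0.576], [-0.576, -0.0, 0.817], [0.001, -1.0, 0.0]]
force: [3.4, -0.6, 4.3]
opening: 0.0152
```

```bash
python3 - <<'E'
from h import *
s=arm.get_state();print({k:np.round(s[k],4) for k in('time','ee_pos','force','torque','eef_rot')})
p,d,s=snap("scene","scene7"); 
u,v=proj('scene',np.array([.551,.138,.08])).astype(int)
cv2.imwrite('pics/crop7.png',cv2.resize(p[v-40:v+40,u-40:u+40,::-1],(600,600),interpolation=cv2.INTER_CUBIC))
snap("wrist","wrist7")
E
python3 inhand.py pics/wrist7.npz
```

```text
{'time': np.float64(11.35), 'ee_pos': array([0.5539, 0.1355, 0.152 ]), 'force': array([ 3.4018, -0.5883,  4.2728]), 'torque': array([-0.2604, -0.9776, -0.178 ]), 'eef_rot': array([[ 8.172e-01,  7.000e-04,  5.764e-01],
       [-5.764e-01, -1.000e-04,  8.172e-01],
       [ 6.000e-04, -1.000e+00,  4.000e-04]])}
plate y(tool)=0.0799 at axis, slopes [-0.0068  0.0035] 5639 med 0.07996930434544489
free [-3.17  0.17 43.44] fixedR [-2.49  0.23] n 31
```

View pics/crop7.png

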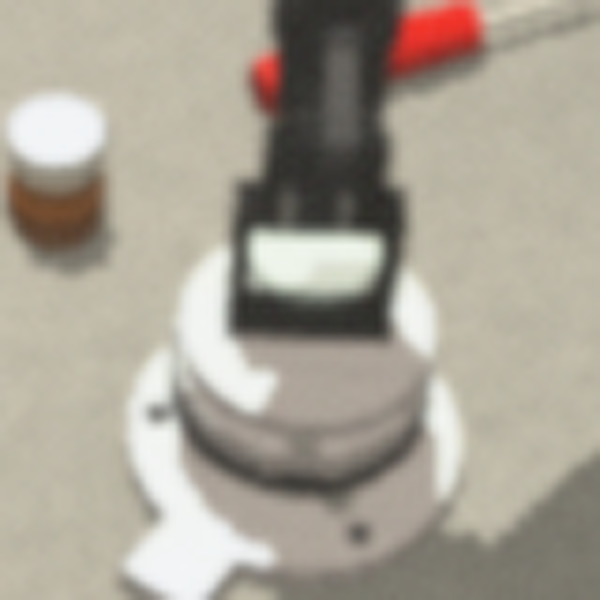

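The plate sits just above the ring, level to within 0.5°, and pushing 1.5 mm further loaded the spring as expected for a seated lens. I'll relieve the side force and push, then release slowly.

Call:
step_arm(
  plan=[
    {"hand":230,"x":0.0005,"y":-0.0005,"z":0.0003,"twist":0.4},
    {"hand":230,"x":0.0008,"y":-0.001,"z":0.0006,"twist":0.5},
    {"hand":230,"x":0.0008,"y":-0.001,"z":0.0006,"twist":0.5},
    {"hand":230,"x":0.0008,"y":-0.001,"z":0.0006,"twist":0.5},
  ],
)

```text
time: 11.85
ee_pos: [0.5541, 0.1356, 0.1525]
eef_rot: [[0.813, -0.001, 0.583], [-0.583, -0.001, 0.813], [-0.0, -1.0, -0.001]]
force: [2.9, -2.3, 2.4]
opening: 0.0151
```

```bash
python3 - <<'E'
from h import *
s=arm.get_state();print({k:np.round(s[k],4) for k in('time','ee_pos','force','torque','eef_rot')})
E
```

```text
{'time': np.float64(11.85), 'ee_pos': array([0.5541, 0.1356, 0.1525]), 'force': array([ 2.8736, -2.3229,  2.4098]), 'torque': array([-0.5542, -0.8841,  0.0745]), 'eef_rot': array([[ 8.125e-01, -8.000e-04,  5.829e-01],
       [-5.829e-01, -5.000e-04,  8.125e-01],
       [-3.000e-04, -1.000e+00, -9.000e-04]])}
```

Call:
step_arm(
  plan=[
    {"hand":230,"x":0.0008,"y":0,"z":0,"twist":0},
    {"hand":230,"x":0.0015,"y":0,"z":0,"twist":0},
    {"hand":230,"x":0.0015,"y":0,"z":0,"twist":0},
    {"hand":230,"x":0.0015,"y":0,"z":0,"twist":0},
  ],
)

```text
time: 12.25
ee_pos: [0.5547, 0.1353, 0.1524]
eef_rot: [[0.813, -0.002, 0.583], [-0.583, 0.0, 0.813], [-0.002, -1.0, -0.001]]
force: [-1.4, -1.2, 2.8]
opening: 0.0148
```

Side force is nearly gone and the push is about 2.8 N. I'll release in place, opening to half.

Call:
step_arm(
  plan=[
    {"hand":200,"x":0,"y":0,"z":0,"twist":0},
    {"hand":180,"x":0,"y":0,"z":0,"twist":0},
    {"hand":160,"x":0,"y":0,"z":0,"twist":0},
    {"hand":140,"x":0,"y":0,"z":0,"twist":0},
    {"hand":120,"x":0,"y":0,"z":0,"twist":0},
    {"hand":100,"x":0,"y":0,"z":0,"twist":0},
    {"hand":100,"x":0,"y":0,"z":0,"twist":0},
    {"hand":100,"x":0,"y":0,"z":0,"twist":0},
  ],
)

```text
time: 13.05
ee_pos: [0.5557, 0.135, 0.1528]
eef_rot: [[0.812, 0.0, 0.583], [-0.583, 0.0, 0.812], [0.0, -1.0, 0.0]]
force: [-0.8, -0.5, -0.2]
opening: 0.0518
```

Call:
step_arm(
  plan=[
    {"hand":100,"x":0,"y":-0.01,"z":0,"twist":0},
    {"hand":100,"x":0,"y":-0.03,"z":0,"twist":0},
    {"hand":100,"x":0,"y":-0.055,"z":0,"twist":0},
    {"hand":100,"x":0,"y":-0.07,"z":0,"twist":0},
    {"hand":100,"x":0,"y":-0.07,"z":0,"twist":0},
    {"hand":100,"x":0,"y":-0.07,"z":0,"twist":0},
  ],
)

```text
time: 13.65
ee_pos: [0.5557, 0.135, 0.2231]
eef_rot: [[0.812, 0.001, 0.583], [-0.583, 0.0, 0.812], [0.001, -1.0, 0.001]]
force: [-0.5, -0.4, -0.5]
opening: 0.0516
```

```bash
cat > chk.py <<'E'
from h import *
import sys
t=sys.argv[1]
p,d,s=snap("scene","scene"+t); q,e,_=snap("wrist","wrist"+t)
print({k:np.round(s[k],4) for k in('time','ee_pos','force','opening')})
u,v=proj('scene',np.array([.551,.138,.08])).astype(int)
cv2.imwrite(f'pics/crop{t}.png',cv2.resize(p[v-40:v+40,u-40:u+40,::-1],(600,600),interpolation=cv2.INTER_CUBIC))
def fit(P,lo,hi,rad,nm):
    r=P[(P[:,2]>lo)&(P[:,2]<hi)]; r=r[np.hypot(r[:,0]-.551,r[:,1]-.138)<rad]
    A=np.c_[r[:,:2]-[.551,.138],np.ones(len(r))];co,*_=np.linalg.lstsq(A,r[:,2],rcond=None)
    print(nm,len(r),'z %.4f'%co[2],'slopes deg',np.degrees(co[:2]).round(2),cv2.minEnclosingCircle(r[:,:2].astype(np.float32)))
P=np.array([dep('scene',x,y,d) for x in range(240,330) for y in range(190,290) if d[y,x]>0])
fit(P,.066,.080,.05,'scene plate')
z=np.load(f'pics/wrist{t}.npz');f=z['rot']@MT[:3,2]
P=[]
for y in range(60,384,2):
    for x in range(100,420,2):
        if .05<e[y,x]<.6:
            o,r=wray(z,x,y);P.append(o+r*e[y,x]/(r@f))
P=np.array(P);fit(P,.066,.080,.05,'wrist plate');fit(P,.158,.168,.05,'wrist tab top')
T=P[(P[:,2]>.158)&(P[:,2]<.168)&(np.hypot(P[:,0]-.551,P[:,1]-.138)<.04)]
if len(T)>10:
    w=T[:,:2]-T[:,:2].mean(0);V=np.linalg.svd(w,full_matrices=False)[2];print('lens yaw',np.degrees(np.arctan2(V[1][1],V[1][0])),T.mean(0))
E
python3 chk.py 8
```

```text
{'time': np.float64(13.65), 'ee_pos': array([0.5557, 0.135 , 0.2231]), 'force': array([-0.5262, -0.4445, -0.4576]), 'opening': np.float64(0.0516)}
scene plate 497 z 0.0733 slopes deg [-1.4  -1.87] ((0.551360547542572, 0.1392374485731125), 0.044792063534259796)
wrist plate 949 z 0.0731 slopes deg [ 0.27 -0.22] ((0.5520098805427551, 0.13702231645584106), 0.04429781064391136)
wrist tab top 353 z 0.1630 slopes deg [ 0.09 -0.6 ] ((0.5518876910209656, 0.13725341856479645), 0.020381469279527664)
lens yaw 55.24144796441346 [0.55115252 0.13780876 0.16303513]
```

View pics/crop8.png

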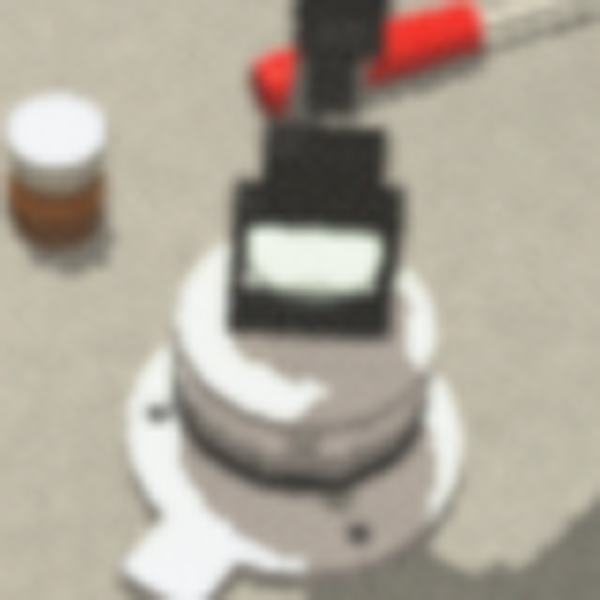

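View pics/wrist8.png

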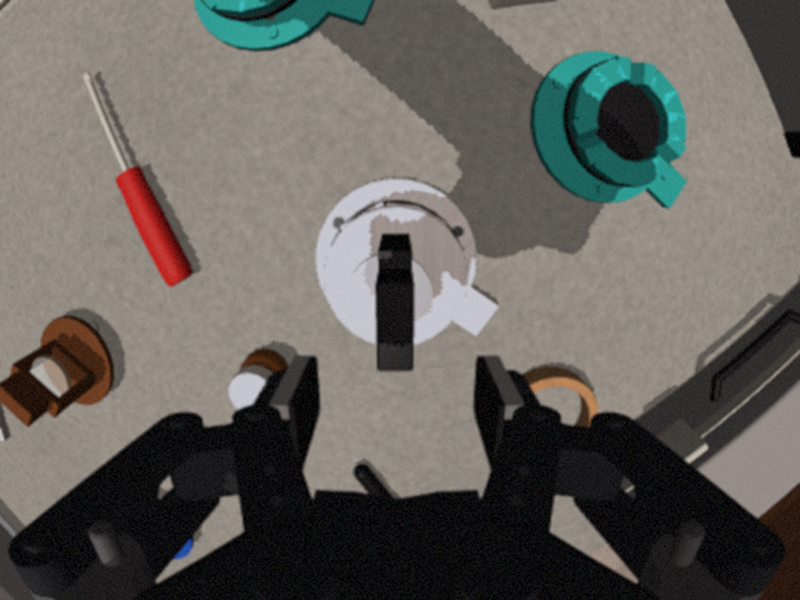

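After release the plate top is at 73.1 mm (seated 73.5) and the tab top at 163.0 mm (seated 163.5). It is level to about 0.3°, its yaw is 55° with the groove at 54.2°, and it is centred on the mount. I'll do a quick bystander check against the first picture, then hand in.

```bash
python3 - <<'E'
from h import *
a=np.load('pics/scene0.npz')['p'].astype(int);b=np.load('pics/scene8.npz')['p'].astype(int)
m=(np.abs(a-b).sum(2)>120).astype(np.uint8);m=cv2.morphologyEx(m,cv2.MORPH_OPEN,np.ones((3,3)))
k,l,st,c=cv2.connectedComponentsWithStats(m)
print([(tuple((c[i]/.64).astype(int)),int(st[i,4])) for i in range(1,k) if st[i,4]>12])
ticket.job_done()
print(arm.get_state()['time'])
E
```

```text
[((np.int64(470), np.int64(33)), 1992), ((np.int64(637), np.int64(26)), 451), ((np.int64(704), np.int64(28)), 1088), ((np.int64(477), np.int64(10)), 85), ((np.int64(537), np.int64(24)), 28), ((np.int64(522), np.int64(45)), 100), ((np.int64(468), np.int64(182)), 4694), ((np.int64(633), np.int64(84)), 134), ((np.int64(617), np.int64(105)), 366), ((np.int64(679), np.int64(105)), 650), ((np.int64(448), np.int64(84)), 15), ((np.int64(445), np.int64(108)), 106), ((np.int64(663), np.int64(141)), 15), ((np.int64(650), np.int64(142)), 24), ((np.int64(649), np.int64(257)), 17), ((np.int64(653), np.int64(266)), 14), ((np.int64(359), np.int64(291)), 368), ((np.int64(541), np.int64(400)), 3897), ((np.int64(688), np.int64(399)), 3653), ((np.int64(346), np.int64(311)), 79), ((np.int64(377), np.int64(306)), 24), ((np.int64(361), np.int64(326)), 146), ((np.int64(449), np.int64(340)), 298), ((np.int64(434), np.int64(363)), 52), ((np.int64(458), np.int64(366)), 69), ((np.int64(447), np.int64(384)), 337)]
the job is handed in; nothing more can be done
the job is handed in; nothing more can be done
```

The framed lens is standing in the mount with all three feet home in their grooves, released and level, and the job is handed in after about 14 s of the 67 s allowed.

I pinched the lens by its tab, lifted it, and used the scene view to see which way its feet pointed. I stood it on the ring about 14° short of the measured groove, 36° from the tongue. Then I turned it under about 6 N of push until the feet dropped in, relieved the side force and let go.

**Last checks:**
- **Height:** the plate top was at 73.1 mm (73.5 mm when seated) and the tab top at 163.0 mm (163.5 mm when seated).
- **Position:** the lens was centred on the mount to about 1 mm, and its yaw was about 55° against the groove at 54.2°.
- **Tilt:** the wrist camera's plate fit showed about 0.3°. Two fits disagreed: the wrist camera's tab-top fit gave 0.6°, and the scene camera's coarser fit gave 1.4–1.9°. I trusted the wrist plate fit, because the heights match a fully seated lens.
- **Force:** the highest wrist reading at the ring was about 6 N, and the gripper was clear when I handed in.
- **Other things on the bench:** comparing the first and last scene pictures, I read the changes as only the lens's old spot, the mount, the arm and its shadows. Areas behind the arm and its shadow could not be compared as well.

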